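Free the dosing cup from behind the bar tools and weigh it

ROBOT

A 7-joint arm with a two-finger parallel gripper is mounted at the origin on a cart in front of the work surface, level with it; the furniture and walls round the work are solid. World frame = base frame: x ahead of the robot, y to its left, z up, the work surface at z = 0. Lengths are in m, angles in rad, forces in N, time in s.
With the tool pointing down it reaches from about 0.425 to 0.925 m from the base axis. Payload 6.8 kg.
Tool frame: the origin (TCP) lies midway between the tips of the shut fingers; the grasp point (between the pads) lies 19 mm behind it; z points along the fingers, y is the line along which they close (so a half turn about z gives the same grasp; the last joint's range is limited). The gripper opens to 85 mm and grips with 20 to 120 N. Pads are 22 mm wide; open, the fingers measure 114 mm over their backs; the gripper's body (76 mm by 85 mm) begins 54 mm behind the grasp point. The pads swing forward as they close: fully open they stand 13 mm farther back than shut.
Start: joints at [-1.385, 0.477, 0.022, 1.555, -0.011, 1.109, -0.083], TCP at [0.195, 0.646, 0.231] pointing down, gripper open.
Joint ranges: [-2.96, 2.96], [-0.34, 2.1], [-1.41, 1.46], [0.24, 2.44], [-1.37, 4.51], [0.17, 1.92], [-2.96, 2.96]. Speed limits (rad/s): [2.39, 2.39, 3.14, 3.14, 3.14, 3.14, 3.14].

INTERFACE

Orientations are given as a unit quaternion [w, x, y, z].
In Python, from station import * gives the robot as it stands.
- The arm moves only by the shell command python3 -m creep 'ROWS' [FORCE]. ROWS is JSON, a list of rows, each a list of 7 numbers: the gripper command: -1 is shut, 1 is fully open, values between are in proportion, then the shift along the world's x, y, z in mm, then the turn, a rotation vector about the world's x, y, z in rad. A call has 1 to 5 rows; each row shifts and turns the commanded pose from where the row before left it; what a row does not reach is not made up. A row lasts 1/8 s, in which the tool goes at most 62.5 mm and 10.7 degrees, less where a joint would pass 70% of its speed; a pose out of reach is approached as far as the arm can. A call is refused whole if a number of a shift passes 62.5 or a number of a turn 0.188, either way. A call with a gripper value outside its range is refused whole. The fingers move at their own pace and stop on an object; FORCE is the grip in N (left out, the last holds). Time passes only in rows, so rows that do not move let the fingers close. It gives the time, the measured TCP pose, the force, the opening and the grip force at its end, in the units of the state.
- get_obs(): the state, without advancing time (a new reading comes with each control period).
- read_camera(name): name is "scene" or "side" or "wrist"; returns (picture, depth): 384x512x3 uint8, red, green, blue; 384x512 float32, m along the optical axis (not along the pixel's ray), 0 where there is no reading.
- camera_params(name): a dict with "intrinsics" (3x3 intrinsics, pixels), "cam_to_world" (4x4, takes a point from camera to world coordinates); the wrist camera has in their place "mount" (4x4, takes a point from camera to tool coordinates, whose origin is the TCP and whose axes are the flange's). Camera axes: x right, y up, looking along -z (the intrinsics and any distortion apply to the point x, -y, -z); pixel columns grow to the right and rows downward; lengths in m; the calibration is good to about 2 mm. A picture is of the moment at which its call begins: read the wrist's pose just before it. camera_params takes no time and is no camera call.
- hand_in(): hands the job in; it is judged then, once.
The state is a dict: "t": time; "q": joint angles; "joint_vel": joint speeds; "joint_torque": joint torques, N m; "eef_pos": TCP position; "tool_rot": TCP orientation; "contact_force": force on the tool from outside, world axes, zero at the start; "torque": the same for the moment, N m; "gripper_width": opening from 0.0 (shut) to 1.0 (fully open); "grasp_force": force on a finger pad.
Only numpy, scipy, OpenCV 4.12 (cv2) and the standard library are available. Lean on these libraries where they do the work, as an engineer would, in place of code of your own. Each camera call takes 0.05 s, during which the arm holds its last target. There are 200 camera calls.

TASK

I need the steel dosing cup on the scale, but the tamper, the gel bottle and the timer hem it in on the wooden tool board: first clear those three onto the cork mat, then stand the cup in the middle of the scale's weighing plate while they wait there. After that put the tamper, the bottle and the timer back on the board, each centred on the same pad it stood on at the start, everything upright and let go. Tip nothing over, and leave the espresso cup, the shot glass and the sugar jar where they are.

Things in the scene. Friction and masses are not known exactly. Their poses are not given: they have to be found in the camera images.
- tool_board: Fixed pale wooden board, 180 (x) x 240 (y) mm, top at z = 12, with an upright panel on its +x edge (x = 78 to 90, up to z = 62). Origin: centre of the underside. Four flush dark round pads, 66 across, at (x, y) = (35, 0) back, (5, 75) and (5, -75) sides, (-45, 0) front. The cup starts on the back pad, the tamper, gel bottle and timer on the others in any arrangement, within 3 mm of centre.
- cork_mat: Fixed flat cork mat with a thin dark border line, 130 (x) x 250 (y) x 6 mm, the side area; top face at z = 6 mm. Origin: centre of the underside.
- scale: Fixed black brewing scale, 130 (x) x 104 (y) x 20 mm. Origin: centre of the underside. Its flat weighing plate is the top face at z = 20 mm from x = -30 to 60 mm, y = -49 to 49 mm, so the plate's middle is at x = 15, y = 0 mm; the lower strip at -x carries the display.
- dosing_cup: Loose open steel cup, 58 mm across, 50 mm high, 0.12 kg, wall about 3 mm. Origin: centre of its underside, z up. Round: can be gripped across its outside or by the wall.
- tamper: Loose tamper: steel foot 58 mm across and 22 mm high, turned brown wooden handle above it, about 38 mm across at its widest (65 to 85 mm up), total height 97 mm, 0.48 kg. Origin: centre of its underside, z up. Round: grip the handle at 70 to 80 mm height.
- gel_bottle: Loose pale blue-white gel bottle, round body 39 mm across up to about 60 mm high, shoulder to 75 mm, white cap 19 mm across to the top at 92 mm, 0.11 kg. Origin: centre of its underside, z up. Grip the body.
- timer: Loose cream kitchen timer standing upright, 18 mm thick (x = -8 to 10), 66 wide (y), 62 high, 0.09 kg; buttons and display on one broad face. Origin on its underside, z up. Starts with its x axis within 0.15 rad of the board's x axis. Grip it across its thickness; at the start keep the fingers narrow, the cup may stand 40 mm behind it.
- espresso_cup: Bystander, leave alone: striped espresso cup with handle, 60 x 84 x 49 mm, loose. Origin: middle of the underside.
- shot_glass: Bystander, leave alone: small clear empty shot glass, 49 mm across, 62 mm high, loose. Origin: centre of the underside.
- sugar_jar: Bystander, leave alone: sugar jar, 68 mm across, 134 mm high, with a light grey top, loose. Origin: centre of the underside.
Things that resemble listed ones, but are neither listed nor needed, are in the scene too. Leave any yellow look-alike of the tamper alone. Of the things like the timer, leave any that is blue; of the rest the larger one is meant.

How it is judged:
On the way, in this order (a step that is already met when the one before it is completed fails the run):
1. tamper, gel bottle and timer all stand released and upright on the cork mat, the dosing cup still in its place on the board (x of tamper in the frame of cork_mat between -0.065 and 0.065 m and y of tamper in the frame of cork_mat between -0.125 and 0.125 m and z of tamper in the frame of cork_mat between 0.002 and 0.012 m and contact force between the fingers and tamper below 0.1 N and linear speed of each of tamper, gel_bottle, timer below 0.03 m/s and angle between each of tamper, gel_bottle, timer's own z axis and vertical below 0.15 rad and x of gel_bottle in the frame of cork_mat between -0.065 and 0.065 m and y of gel_bottle in the frame of cork_mat between -0.125 and 0.125 m and z of gel_bottle in the frame of cork_mat between 0.002 and 0.012 m and contact force between the fingers and gel_bottle below 0.1 N and x of timer in the frame of cork_mat between -0.065 and 0.065 m and y of timer in the frame of cork_mat between -0.125 and 0.125 m and z of timer in the frame of cork_mat between 0.002 and 0.012 m and contact force between the fingers and timer below 0.1 N and distance of dosing_cup from where it was at the start of the episode below 0.025 m), for 0.2 s.
2. the dosing cup stands released in the middle of the weighing plate while the other three are still on the cork mat (x of tamper in the frame of cork_mat between -0.065 and 0.065 m and y of tamper in the frame of cork_mat between -0.125 and 0.125 m and z of tamper in the frame of cork_mat between 0.002 and 0.012 m and contact force between the fingers and tamper below 0.1 N and linear speed of each of tamper, gel_bottle, timer, dosing_cup below 0.03 m/s and angle between each of tamper, gel_bottle, timer, dosing_cup's own z axis and vertical below 0.15 rad and x of gel_bottle in the frame of cork_mat between -0.065 and 0.065 m and y of gel_bottle in the frame of cork_mat between -0.125 and 0.125 m and z of gel_bottle in the frame of cork_mat between 0.002 and 0.012 m and contact force between the fingers and gel_bottle below 0.1 N and x of timer in the frame of cork_mat between -0.065 and 0.065 m and y of timer in the frame of cork_mat between -0.125 and 0.125 m and z of timer in the frame of cork_mat between 0.002 and 0.012 m and contact force between the fingers and timer below 0.1 N and x of dosing_cup in the frame of scale between 0 and 0.03 m and y of dosing_cup in the frame of scale between -0.015 and 0.015 m and z of dosing_cup in the frame of scale between 0.015 and 0.026 m and contact force between the fingers and dosing_cup below 0.1 N), for 0.2 s.
At the end, for the whole second after the job is handed in: Tamper, gel bottle and timer each stand within 15 mm of where they started on the board, upright within 0.15 rad, and the dosing cup stands upright on the scale's weighing plate, its centre within 15 mm of the plate's middle along each of the scale's axes; all released and at rest (distance of each of tamper, gel_bottle, timer from where it was at the start of the episode below 0.015 m and contact force between the fingers and tamper below 0.1 N and linear speed of each of tamper, gel_bottle, timer, dosing_cup below 0.03 m/s and angle between each of tamper, gel_bottle, timer, dosing_cup's own z axis and vertical below 0.15 rad and contact force between the fingers and gel_bottle below 0.1 N and contact force between the fingers and timer below 0.1 N and x of dosing_cup in the frame of scale between 0 and 0.03 m and y of dosing_cup in the frame of scale between -0.015 and 0.015 m and z of dosing_cup in the frame of scale between 0.015 and 0.026 m and contact force between the fingers and dosing_cup below 0.1 N); the robot touches nothing.
It fails at once if the tamper, gel bottle, timer or dosing cup is tipped by more than 0.8 rad (angle between any of tamper, gel_bottle, timer, dosing_cup's own z axis and vertical above 0.8 rad).
It fails at once if the espresso cup, shot glass or sugar jar is moved more than 25 mm or tipped (distance of any of espresso_cup, shot_glass, sugar_jar from where it was at the start of the episode above 0.025 m or angle between any of espresso_cup, shot_glass, sugar_jar's own z axis and vertical above 0.5 rad).
It also fails if it takes over 147 s, if anything falls off the work surface, if the arm or the gripper's body presses on something with over 40 N, if the wrist force passes 120 N, or if a joint passes its speed limit or range.

## Working session

There is one attempt and no reset: what is moved stays moved. The work goes in short steps, Python scripts to look and compute and a shell command to move; the robot and the scene stay as the last step left them, time stands still between calls to the robot, and variables do not carry over. Pictures are saved under pics/ and viewed, at most 14 in all, crops included, and the job is handed in when it is done.

```bash
mkdir -p pics
cat > h.py <<'E'
from station import *
import numpy as np, cv2
from scipy.spatial.transform import Rotation as R
def cam(n):
    o=get_obs(); p=camera_params(n); im,d=read_camera(n)
    K=np.array(p['intrinsics'])
    if n=='wrist':
        q=o['tool_rot'];T=np.eye(4);T[:3,:3]=R.from_quat([q[1],q[2],q[3],q[0]]).as_matrix();T[:3,3]=o['eef_pos'];T=T@np.array(p['mount'])
    else: T=np.array(p['cam_to_world'])
    return im,d,K,T
def ray(K,T,u,v,z):
    r=np.array([(u-K[0,2])/K[0,0],-(v-K[1,2])/K[1,1],-1.]); w=T[:3,:3]@r; c=T[:3,3]
    return c+w*(z-c[2])/w[2]
def cloud(d,K,T):
    v,u=np.mgrid[:d.shape[0],:d.shape[1]]
    P=np.stack([(u-K[0,2])/K[0,0]*d,-(v-K[1,2])/K[1,1]*d,-d],-1)
    return P@T[:3,:3].T+T[:3,3]
def save(n,im,s=1): cv2.imwrite('pics/'+n,cv2.resize(im[...,::-1],None,fx=s,fy=s))
E
python3 - <<'E'
from h import *
for n in['scene','side','wrist']:
    im,d,K,T=cam(n); save(n+'0.png',im,1.5); np.savez(n+'0.npz',im=im,d=d,K=K,T=T)
    print(n,K.round(1).tolist(),T.round(3).tolist(),(d>0).mean(),[k for k in camera_params(n)])
print(get_obs())
E
```

```text
scene [[354.3, 0.0, 250.6], [0.0, 354.3, 188.9], [0.0, 0.0, 1.0]] [[0.575, 0.496, -0.651, -0.084], [-0.818, 0.346, -0.46, -0.512], [-0.003, 0.797, 0.604, 0.688], [0.0, 0.0, 0.0, 1.0]] 0.9958038330078125 ['intrinsics', 'cam_to_world']
side [[380.7, 0.0, 255.8], [0.0, 380.7, 196.0], [0.0, 0.0, 1.0]] [[0.822, 0.279, -0.496, -0.025], [-0.569, 0.422, -0.705, -0.88], [0.013, 0.862, 0.506, 0.697], [0.0, 0.0, 0.0, 1.0]] 0.9697825113932291 ['intrinsics', 'cam_to_world']
wrist [[344.5, 0.0, 254.5], [0.0, 344.5, 187.0], [0.0, 0.0, 1.0]] [[0.289, -0.919, -0.268, 0.128], [0.957, 0.277, 0.081, 0.667], [0.0, -0.28, 0.96, 0.373], [0.0, 0.0, 0.0, 1.0]] 0.9958292643229166 ['intrinsics', 'mount']
{'t': 0.15, 'q': array([-1.38512119,  0.47761425,  0.02235459,  1.55619434, -0.01148927,
        1.10930838, -0.0831093 ]), 'joint_vel': array([ 8.12427545e-04, -2.11155711e-04, -6.20652973e-05, -3.03233772e-03,
       -1.35292922e-03,  7.39466821e-04, -1.25118174e-04]), 'joint_torque': array([ 3.08013136e-03, -5.96930766e+01,  1.61025658e+00, -2.81492311e+01,
        1.26428611e-02,  6.51536771e-03,  1.09864186e-05]), 'eef_pos': array([0.19534142, 0.64564987, 0.23055919]), 'tool_rot': array([-4.71359624e-05,  1.46356667e-01,  9.89231641e-01, -6.96401367e-04]), 'contact_force': array([1.11656925, 0.55516706, 0.04419961]), 'torque': array([-0.00889137,  0.02403155, -0.00449261]), 'grasp_force': 0.0, 'gripper_width': 1.0030783953330142}
```

View pics/scene0.png

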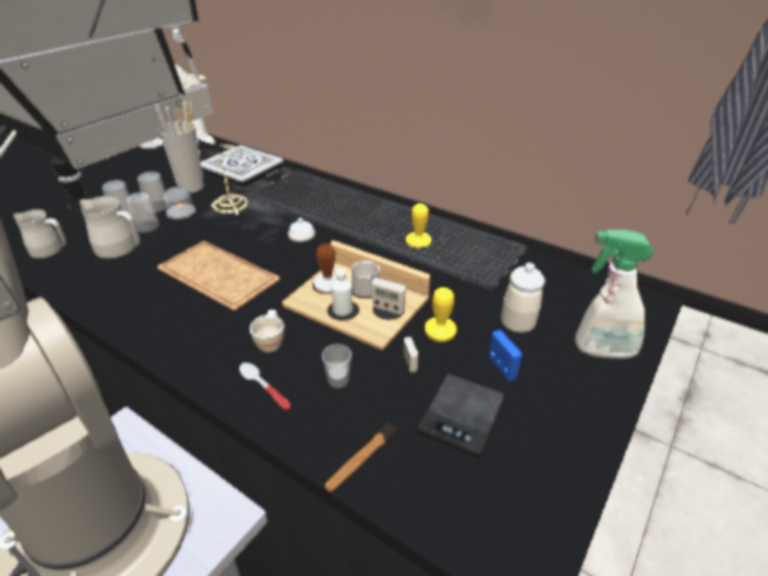

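View pics/side0.png

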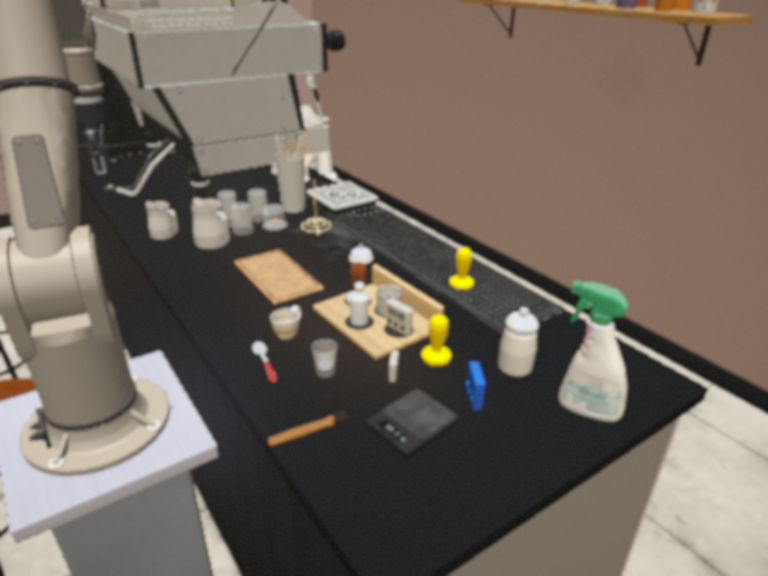

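The scene picture (1.5x) shows the board at (358,295): brown-handled tamper on the +y pad (326,268), bottle on the front pad (343,297), cream timer on the -y pad (388,297) and the cup behind at (365,278). The mat is at (218,273) and the scale at (462,413). The bystanders are the espresso cup (267,332), shot glass (337,365) and jar (522,298).

Candidates:
- **Tampers:** brown (326,268) and two yellow (420,225), (441,313). The brown one is meant.
- **Timers:** cream on the board (388,297), a smaller cream one at (411,352) and a blue one (505,355). The larger cream one on the board is meant.

```bash
cat > m.py <<'E'
from h import *
for n in['scene','side']:
    z=np.load(n+'0.npz'); im,d,K,T=[z[k] for k in('im','d','K','T')]
    P=cloud(d,K,T); hsv=cv2.cvtColor(im,cv2.COLOR_RGB2HSV)
    Z=P[...,2]
    near=(P[...,0]>0.3)&(P[...,0]<1.1)&(abs(P[...,1])<0.7)
    tab=near&(hsv[...,2]<60)&(abs(Z)<.01); print(n,'table z',np.median(Z[tab]))
    def comp(m,name,minA=60):
        c,l,s,ce=cv2.connectedComponentsWithStats(m.astype(np.uint8))
        for i in range(1,c):
            if s[i,4]>minA:
                q=P[l==i]; r=cv2.minAreaRect((q[:,:2]*1000).astype(np.float32))
                print(name,s[i,4],'px',ce[i].round(),'rect',np.round(r[0]),np.round(r[1]),round(r[2],1),'z',np.percentile(q[:,2]*1000,[5,50,95]).round())
    comp(near&(Z>0.002)&(Z<.0095)&(hsv[...,1]>70)&(hsv[...,2]>90),'mat',300)
    comp(near&(Z>0.008)&(Z<.016)&(hsv[...,1]>40)&(hsv[...,2]>120),'board',300)
    comp(near&(Z>0.016)&(Z<.026)&(hsv[...,2]<90),'scale',200)
    comp(near&(Z>0.026)&(Z<.2),'obj',60)
z=np.load('scene0.npz');save('crop.png',z['im'][150:280,160:360],4)
E
python3 m.py
```

```text
scene table z -1.600484529612478e-05
mat 1789 px [146. 182.] rect [486. 321.] [260. 135.] 89.5 z [4. 6. 8.]
board 1449 px [235. 208.] rect [576.   9.] [174. 241.] 2.8 z [10. 12. 14.]
scale 1216 px [306. 275.] rect [ 443. -306.] [126. 102.] 8.2 z [16. 20. 22.]
obj 703 px [123. 101.] rect [727. 677.] [89. 45.] 0.1 z [ 36. 114. 182.]
obj 469 px [164. 110.] rect [835. 624.] [284. 158.] 10.7 z [27. 31. 62.]
obj 1944 px [ 85. 140.] rect [505. 624.] [275. 155.] 15.5 z [ 31.  69. 110.]
obj 184 px [279. 145.] rect [841.  21.] [30. 32.] 68.2 z [34. 75. 99.]
obj 298 px [ 30. 154.] rect [328. 691.] [26. 56.] 70.2 z [29. 58. 89.]
obj 96 px [200. 150.] rect [705. 264.] [39. 45.] 69.5 z [27. 33. 46.]
obj 1916 px [244. 184.] rect [593.  10.] [155. 240.] 2.9 z [ 28.  54. 100.]
obj 61 px [399. 175.] rect [ 712. -396.] [20. 11.] 56.5 z [173. 187. 199.]
obj 1796 px [410. 207.] rect [ 725. -449.] [ 45. 106.] 8.0 z [ 33.  94. 185.]
obj 806 px [349. 196.] rect [ 709. -288.] [55. 65.] 31.1 z [ 32.  83. 121.]
obj 263 px [295. 203.] rect [ 601. -176.] [33. 31.] 77.3 z [33. 77. 96.]
obj 303 px [178. 219.] rect
[... 920 characters left out ...]
64.] [44. 48.] 64.7 z [27. 33. 45.]
obj 167 px [308. 174.] rect [839.  18.] [28. 35.] 70.9 z [ 33.  75. 100.]
obj 414 px [238. 194.] rect [558.  44.] [125.  48.] 58.4 z [ 28.  77. 107.]
obj 1198 px [272. 203.] rect [623. -29.] [ 97. 326.] 2.7 z [30. 56. 90.]
obj 248 px [190. 212.] rect [389.  73.] [78. 57.] 60.0 z [28. 40. 50.]
obj 761 px [345. 225.] rect [ 708. -287.] [54. 63.] 14.4 z [ 32.  81. 121.]
obj 1869 px [398. 245.] rect [ 730. -449.] [ 48. 109.] 26.7 z [ 33.  94. 183.]
obj 276 px [216. 235.] rect [392. -91.] [50. 47.] 76.3 z [30. 49. 63.]
obj 68 px [262. 240.] rect [ 496. -173.] [48. 12.] 49.1 z [29. 43. 45.]
obj 220 px [317. 253.] rect [ 578. -313.] [67. 19.] 57.8 z [29. 57. 64.]
```

```bash
sleep 0
python3 -m creep '[[1,20,-40,10,0,0,-0.1],[1,31,-50,10,0,0,-0.107],[1,31,-50,10,0,0,-0.107],[1,31,-50,10,0,0,-0.107],[1,31,-50,0,0,0,-0.107]]'; python3 -m creep '[[1,31,-50,0,0,0,-0.107],[1,31,-50,0,0,0,-0.107],[1,31,-50,0,0,0,-0.107],[1,31,-50,0,0,0,-0.107],[1,31,-50,0,0,0,-0.107]]';python3 -m creep '[[1,31,-50,0,0,0,-0.107],[1,31,-50,0,0,0,-0.107],[1,12,-8,0,0,0,0],[1,0,0,0,0,0,0]]'
```

```text
t: 0.78
eef_pos: [0.3406, 0.4046, 0.2721]
tool_rot: [0.0, 0.401, 0.916, 0.001]
contact_force: [0.7, 0.1, 0.3]
gripper_width: 1.0
grasp_force: 0.0
t: 1.4
eef_pos: [0.4951, 0.1544, 0.2714]
tool_rot: [-0.0, 0.629, 0.778, 0.0]
contact_force: [1.1, 0.7, 0.3]
gripper_width: 1.0
grasp_force: 0.0
t: 1.9
eef_pos: [0.5686, 0.0479, 0.2709]
tool_rot: [-0.0, 0.707, 0.707, -0.0]
contact_force: [-1.4, 0.5, 0.3]
gripper_width: 0.999
grasp_force: 0.0
```

View pics/crop.png

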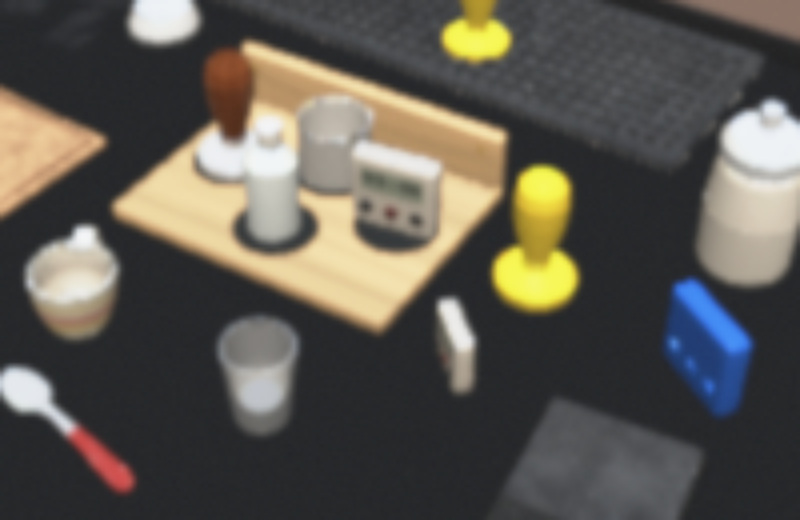

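The crop (4x) confirms the brown tamper at (230,115), the bottle at (270,190), the larger cream timer on the board at (398,195) and the steel cup at (335,145). The small cream timer at (455,345) and the blue and yellow look-alikes stay put. Next, a close wrist measurement.

```bash
cat > w.py <<'E'
from h import *
import sys
im,d,K,T=cam('wrist'); save(sys.argv[1]+'.png',im,1.5); np.savez(sys.argv[1]+'.npz',im=im,d=d,K=K,T=T)
P=cloud(d,K,T)*1000; Z=P[...,2]
hsv=cv2.cvtColor(im,cv2.COLOR_RGB2HSV)
def comp(m,name,minA=100):
    c,l,s,ce=cv2.connectedComponentsWithStats(m.astype(np.uint8))
    for i in range(1,c):
        if s[i,4]>minA:
            q=P[l==i]; r=cv2.minAreaRect(q[:,:2].astype(np.float32)); cc,rr=cv2.minEnclosingCircle(q[:,:2].astype(np.float32))
            print(name,s[i,4],'px',ce[i].round(),'rect',np.round(r[0],1),np.round(r[1],1),round(r[2],1),'circ',np.round(cc,1),round(rr,1),'z',np.percentile(q[:,2],[5,50,95]).round())
bands=[eval(a) for a in sys.argv[2:]]
for a,b in bands: comp((Z>a)&(Z<b)&(d>0.15),f'{a}-{b}')
E
python3 w.py w1 '(8,16)' '(28,36)' '(54,60)' '(59,66)' '(71,78)' '(80,96)' '(99,108)'
```

```text
8-16 19685 px [258. 169.] rect [578.1  10.1] [170.4 239.8] 2.7 circ [579.   10.7] 145.7 z [10. 12. 13.]
8-16 477 px [ 93. 137.] rect [383.   63.6] [26.9 41.3] 19.1 circ [388.8  65.8] 20.9 z [ 8. 11. 15.]
8-16 763 px [479. 166.] rect [840.5  26.7] [66.  59.3] 77.3 circ [843.3  26.2] 36.0 z [ 8. 13. 16.]
8-16 1092 px [298. 184.] rect [621.2   6.8] [50.3 43.7] 0.2 circ [620.5   9.8] 26.7 z [13. 15. 16.]
8-16 286 px [ 43. 197.] rect [309.6 -10.4] [67.4 10.1] 79.6 circ [306.8  -9.9] 33.7 z [ 8.  9. 11.]
8-16 840 px [282. 307.] rect [ 606.6 -170.1] [56.9 51.7] 8.1 circ [ 606.9 -172.7] 29.3 z [ 9. 13. 15.]
8-16 101 px [205. 306.] rect [ 498.7 -166.1] [44.  11.7] 33.2 circ [ 501.  -169.7] 22.1 z [ 8. 13. 16.]
8-16 130 px [170. 360.] rect [ 452.4 -253.9] [45.7  6.7] 7.1 circ [ 452.2 -252.1] 22.9 z [ 8. 12. 15.]
28-36 266 px [335. 156.] rect [659.8  35.9] [  2.3 195.1] 2.2 circ [660.8  36. ] 97.5 z [29. 32. 36.]
28-36 274 px [ 78. 141.] rect [379.5  62.8] [31.5 52. ] 16.2 circ [388.7  65.5] 26.0 z [28. 32. 36.]
28-36 131 px [305. 199.] rect [626.1  -1. ] [54.  25.2] 26.9 circ [620.4  10.2] 27.
[... 651 characters left out ...]
191.] rect [539.8  11.2] [36.6 38.2] 77.2 circ [539.6  10. ] 19.6 z [73. 75. 78.]
71-78 828 px [276. 259.] rect [593.2 -62.2] [17.4 66.2] 10.3 circ [592.3 -62.4] 33.2 z [72. 73. 75.]
71-78 122 px [285. 335.] rect [ 606.2 -161.7] [36.5 14.7] 3.2 circ [ 606.6 -168.8] 18.2 z [71. 75. 78.]
80-96 325 px [226. 194.] rect [540.2  12.9] [25.1 30.2] 77.0 circ [539.7  10.7] 15.1 z [80. 83. 93.]
80-96 302 px [286. 343.] rect [ 605.7 -162.8] [35.2 15.9] 7.9 circ [ 606.7 -170.3] 17.6 z [81. 86. 92.]
99-108 869 px [272. 126.] rect [585.5  85.3] [33.6 33.6] 66.5 circ [585.5  85.5] 17.2 z [101. 105. 108.]
99-108 311 px [224. 206.] rect [540.4  10.6] [18.8 17.9] 89.3 circ [540.   10.3] 9.7 z [102. 103. 104.]
```

View pics/w1.png

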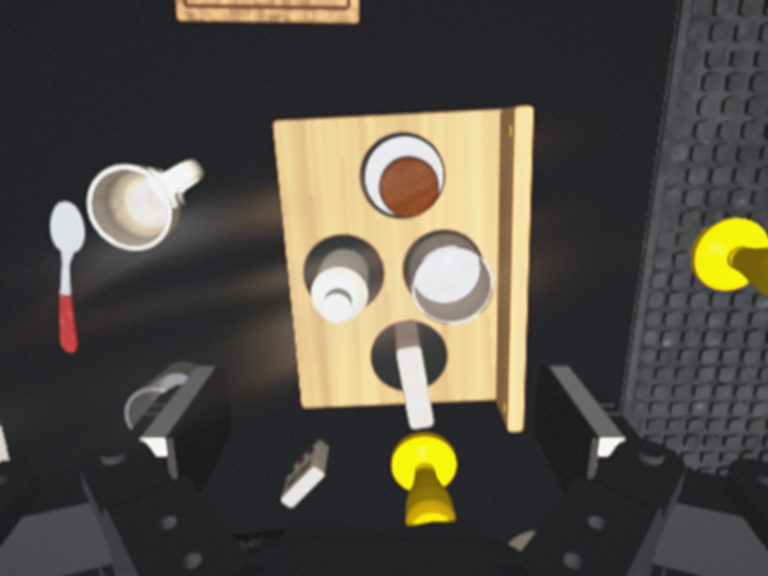

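The wrist picture shows, at 1.5x, the bottle (337,293), tamper (405,180), timer (413,375) and cup (450,283). Depth gives the centres in mm:

| Thing | x | y | Yaw |
|---|---|---|---|
| Bottle | 540 | 10.4 | – |
| Tamper | 585.5 | 85.4 | – |
| Timer body | 593.2 | -62.2 | 10.3° |
| Cup | 619.3 | 12.5 | – |

I'll take the bottle first.

```bash
python3 -m creep '[[0.22,-29,-37,-20,0,0,0],[0.22,0,0,-50,0,0,0],[0.22,0,0,-40,0,0,0],[0.22,0,0,-10,0,0,0]]' 30; python3 -c "
from h import *
o=get_obs();print(o['eef_pos'],o['gripper_width'],camera_params('wrist')['mount'])"
```

```text
t: 2.45
eef_pos: [0.5371, 0.0131, 0.1492]
tool_rot: [-0.002, 0.706, 0.708, -0.002]
contact_force: [-0.4, 0.5, 0.7]
gripper_width: 0.61
grasp_force: 0.0
[0.53709373 0.01312598 0.14921361] 0.6102843190836083 [[ 8.61099659e-04  9.60594234e-01  2.77953192e-01  7.11886106e-02]
 [ 9.99999497e-01 -6.84204299e-04 -7.33420333e-04  3.42668431e-04]
 [-5.14342574e-04  2.77953683e-01 -9.60594340e-01 -1.42384693e-01]
 [ 0.00000000e+00  0.00000000e+00  0.00000000e+00  1.00000000e+00]]
```

```bash
python3 -m creep '[[0.22,0,0,-50,0,0,0],[0.22,0,0,-30,0,0,0],[0.22,0,0,0,0,0,0]]'
```

```text
t: 2.82
eef_pos: [0.5385, 0.0123, 0.0707]
tool_rot: [-0.001, 0.706, 0.708, -0.001]
contact_force: [-0.1, 0.1, 0.5]
gripper_width: 0.613
grasp_force: 0.0
```

```bash
python3 -m creep '[[0.22,1.5,-2,-34,0,0,0],[0.22,0,0,0,0,0,0],[-0.4,0,0,0,0,0,0],[-0.4,0,0,0,0,0,0],[-0.4,0,0,0,0,0,0]]' 30
```

```text
t: 3.45
eef_pos: [0.5418, 0.0095, 0.0392]
tool_rot: [0.0, 0.707, 0.707, 0.001]
contact_force: [-3.4, 0.9, 7.8]
gripper_width: 0.443
grasp_force: 30.9
```

```bash
python3 -m creep '[[-0.4,0,0,40,0,0,0],[-0.4,0,0,60,0,0,0],[-0.4,0,20,30,0,0,0],[-0.4,-8,50,0,0,0,0],[-0.4,-8,60,0,0,0,0]]';python3 -m creep '[[-0.4,-8,60,0,0,0,0],[-0.4,-8,60,0,0,0,0],[-0.4,-8,60,0,0,0,0],[-0.4,-8,50,0,0,0,0],[-0.4,-8,30,-20,0,0,0]]';python3 -m creep '[[-0.4,0,0,-40,0,0,0],[-0.4,0,0,-30,0,0,0],[-0.4,0,0,0,0,0,0]]'
```

```text
t: 4.08
eef_pos: [0.5256, 0.1396, 0.1694]
tool_rot: [0.001, 0.708, 0.706, 0.002]
contact_force: [0.5, 0.4, -1.3]
gripper_width: 0.439
grasp_force: 31.0
t: 4.7
eef_pos: [0.485, 0.4036, 0.1497]
tool_rot: [-0.0, 0.706, 0.708, 0.003]
contact_force: [1.1, -0.7, -0.7]
gripper_width: 0.444
grasp_force: 31.0
t: 5.08
eef_pos: [0.4837, 0.3983, 0.0762]
tool_rot: [0.0, 0.707, 0.707, -0.002]
contact_force: [-0.0, 0.7, -0.8]
gripper_width: 0.445
grasp_force: 30.9
```

```bash
python3 -m creep '[[-0.4,2,0,-25,0,0,0],[-0.4,0,0,-14,0,0,0],[-0.4,0,0,-3,0,0,0],[-0.4,0,0,0,0,0,0]]'; python3 -m creep '[[0.25,0,0,0,0,0,0],[0.25,0,0,0,0,0,0],[0.25,0,0,20,0,0,0],[0.25,0,0,50,0,0,0],[0.25,0,0,50,0,0,0]]'
```

```text
t: 5.58
eef_pos: [0.4873, 0.3994, 0.0361]
tool_rot: [-0.0, 0.707, 0.707, 0.0]
contact_force: [1.0, -0.1, -0.2]
gripper_width: 0.44
grasp_force: 31.0
t: 6.2
eef_pos: [0.4871, 0.399, 0.158]
tool_rot: [0.0, 0.707, 0.707, 0.0]
contact_force: [0.4, 0.7, 1.0]
gripper_width: 0.623
grasp_force: 0.0
```

```bash
python3 -m creep '[[-0.06,12,-50,0,0,0,0.02],[-0.06,12,-55,0,0,0,0.02],[-0.06,12,-55,0,0,0,0.02],[-0.06,12,-55,0,0,0,0.02],[-0.06,12,-55,0,0,0,0.02]]';python3 -m creep '[[-0.06,12,-55,0,0,0,0.02],[-0.06,12,-55,0,0,0,0.02],[-0.06,12,-55,0,0,0,0.02],[-0.06,10,-26,-20,0,0,0.02],[-0.06,0,0,0,0,0,0]]'
```

```text
t: 6.82
eef_pos: [0.5477, 0.1273, 0.1571]
tool_rot: [0.0, 0.671, 0.742, 0.001]
contact_force: [0.7, 0.5, 0.4]
gripper_width: 0.468
grasp_force: 0.0
t: 7.45
eef_pos: [0.5926, -0.0651, 0.1357]
tool_rot: [0.0, 0.643, 0.766, -0.001]
contact_force: [-0.7, -0.0, 0.5]
gripper_width: 0.471
grasp_force: 0.0
```

```bash
python3 -m creep '[[-0.06,0.5,2.5,-40,0,0,0],[-0.06,0,0,-40,0,0,0],[-0.06,0,0,-20,0,0,0],[-0.06,0,0,0,0,0,0]]' 30; python3 -m creep '[[-1,0,0,0,0,0,0],[-1,0,0,0,0,0,0],[-1,0,0,0,0,0,0],[-1,0,0,0,0,0,0]]'
```

```text
t: 7.95
eef_pos: [0.593, -0.0585, 0.035]
tool_rot: [-0.001, 0.64, 0.768, -0.0]
contact_force: [-0.3, -0.9, 0.7]
gripper_width: 0.472
grasp_force: 0.0
t: 8.45
eef_pos: [0.5947, -0.0594, 0.037]
tool_rot: [0.001, 0.641, 0.768, 0.001]
contact_force: [-0.9, 0.7, 6.4]
gripper_width: 0.209
grasp_force: 32.0
```

```bash
python3 -m creep '[[-1,0,0,50,0,0,0],[-1,0,0,60,0,0,0],[-1,-8,20,30,0,0,-0.03],[-1,-20,50,0,0,0,-0.03],[-1,-20,55,0,0,0,-0.03]]';python3 -m creep '[[-1,-20,55,0,0,0,-0.03],[-1,-20,55,0,0,0,-0.03],[-1,-20,55,0,0,0,-0.03],[-1,0,15,-50,0,0,0],[-1,0,0,-50,0,0,0]]';python3 -m creep '[[-1,0,0,-20,0,0,0],[-1,0,0,0,0,0,0]]'
```

```text
t: 9.07
eef_pos: [0.5453, 0.0663, 0.1765]
tool_rot: [0.0, 0.676, 0.737, 0.001]
contact_force: [0.7, 1.4, -1.7]
gripper_width: 0.21
grasp_force: 30.9
t: 9.7
eef_pos: [0.4854, 0.2489, 0.0751]
tool_rot: [-0.0, 0.706, 0.709, 0.002]
contact_force: [0.3, 0.6, -1.0]
gripper_width: 0.208
grasp_force: 31.0
t: 9.95
eef_pos: [0.4845, 0.245, 0.0544]
tool_rot: [-0.0, 0.707, 0.707, -0.001]
contact_force: [0.9, 0.1, 0.0]
gripper_width: 0.205
grasp_force: 30.8
```

Next I lower 22 mm, release the timer, and lift with the camera view over the mat.

```bash
python3 -m creep '[[-1,0,0,-15,0,0,0],[-1,0,0,-7.5,0,0,0],[-1,0,0,0,0,0,0],[-0.1,0,0,0,0,0,0],[-0.1,0,0,0,0,0,0]]'; python3 -m creep '[[-0.1,0,0,25,0,0,0],[-0.1,0,0,50,0,0,0],[-0.1,0,10,60,0,0,0],[-0.1,0,20,40,0,0,0],[-0.1,0,0,0,0,0,0]]'; python3 w.py w2 '(2,9)' '(60,72)' '(94,102)'
```

```text
t: 10.58
eef_pos: [0.4859, 0.2458, 0.0333]
tool_rot: [0.0, 0.707, 0.707, 0.001]
contact_force: [-0.0, -0.6, 0.5]
gripper_width: 0.451
grasp_force: 0.0
t: 11.2
eef_pos: [0.4872, 0.2786, 0.2115]
tool_rot: [-0.0, 0.706, 0.708, 0.004]
contact_force: [0.4, 0.7, -0.2]
gripper_width: 0.453
grasp_force: 0.0
2-9 26697 px [255. 116.] rect [489.2 311.8] [233.9 131.4] 89.4 circ [488.9 312.9] 132.7 z [5. 6. 7.]
2-9 396 px [447. 160.] rect [696.  275.9] [66.5 36.4] 69.8 circ [709.  271.1] 33.3 z [3. 5. 7.]
2-9 802 px [505. 317.] rect [783.5  95.4] [ 21.5 115. ] 11.7 circ [792.2  97.2] 57.5 z [2. 7. 8.]
2-9 160 px [276. 290.] rect [515.1 126.9] [52.7  2.9] 1.4 circ [515.1 126.6] 26.4 z [3. 6. 9.]
60-72 561 px [255.  29.] rect [488.1 396.8] [33.1 38.7] 89.9 circ [488.1 399.7] 19.5 z [65. 70. 72.]
60-72 1400 px [252. 212.] rect [485.7 242.6] [66.  18.5] 89.5 circ [487.  242.8] 33.3 z [65. 67. 69.]
94-102 635 px [255.  12.] rect [488.6 398.7] [18.4 16.7] 0.4 circ [488.7 399.8] 9.5 z [96. 98. 99.]
```

View pics/w2.png

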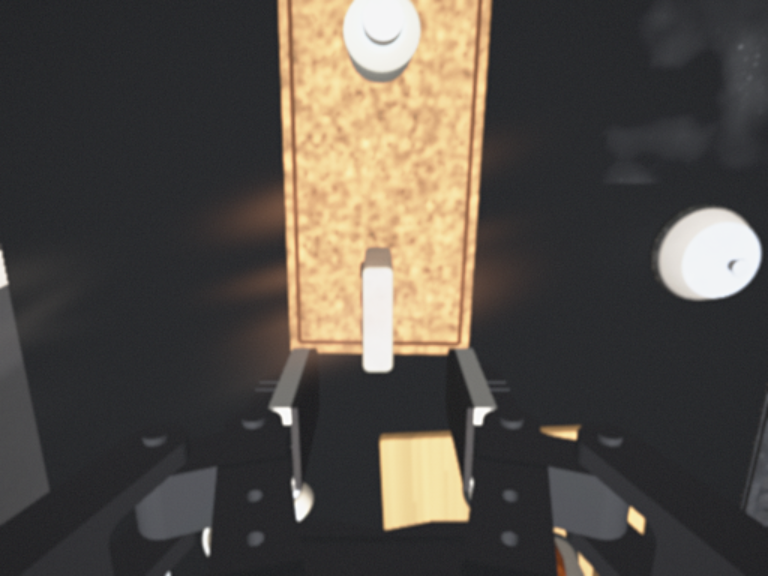

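The picture shows the bottle (382,30) and timer (377,320) upright on the cork. The tamper is next.

```bash
python3 -m creep '[[0.3,24,-48,-15,0,0,0],[0.3,24,-48,-15,0,0,0],[0.3,24,-48,-15,0,0,0],[0.3,26,-49,-15,0,0,0],[0.3,0,0,0,0,0,0]]' 60
```

```text
t: 11.88
eef_pos: [0.5831, 0.0753, 0.1457]
tool_rot: [0.001, 0.711, 0.704, -0.003]
contact_force: [-1.1, -0.7, 0.5]
gripper_width: 0.649
grasp_force: 0.0
```

```bash
python3 -m creep '[[0.3,0,0,-20,0,0,0],[0.3,0,0,0,0,0,0]]'
```

```text
t: 12.12
eef_pos: [0.5813, 0.0827, 0.1257]
tool_rot: [-0.001, 0.707, 0.707, -0.002]
contact_force: [-0.6, -0.3, -0.7]
gripper_width: 0.654
grasp_force: 0.0
```

```bash
python3 -m creep '[[0.3,3,1.5,-40,0,0,0],[0.3,0,0,-24,0,0,0],[0.3,0,0,0,0,0,0]]'; python3 -m creep '[[-0.5,0,0,0,0,0,0],[-0.5,0,0,0,0,0,0],[-0.5,0,0,0,0,0,0],[-0.5,0,0,0,0,0,0]]' 60
```

```text
t: 12.5
eef_pos: [0.5848, 0.0844, 0.0625]
tool_rot: [-0.001, 0.707, 0.707, -0.002]
contact_force: [0.5, -0.1, 0.2]
gripper_width: 0.652
grasp_force: 0.0
t: 13.0
eef_pos: [0.5865, 0.0843, 0.0652]
tool_rot: [-0.0, 0.707, 0.707, 0.001]
contact_force: [-3.9, 0.2, 7.0]
gripper_width: 0.409
grasp_force: 60.1
```

```bash
python3 -m creep '[[-0.5,0,0,40,0,0,0],[-0.5,0,0,55,0,0,0],[-0.5,-10,20,20,0,0,0],[-0.5,-20,50,0,0,0,0],[-0.5,-20,50,0,0,0,0]]';python3 -m creep '[[-0.5,-20,50,0,0,0,0],[-0.5,-20,45,0,0,0,0],[-0.5,-10,29,0,0,0,0],[-0.5,0,0,0,0,0,0],[-0.5,0,0,-40,0,0,0]]';python3 -m creep '[[-0.5,0,0,-40,0,0,0],[-0.5,0,0,0,0,0,0],[-0.5,0,0,0,0,0,0]]'
```

```text
t: 13.62
eef_pos: [0.5358, 0.2051, 0.1793]
tool_rot: [0.0, 0.708, 0.707, 0.001]
contact_force: [0.2, 0.6, -5.5]
gripper_width: 0.412
grasp_force: 62.4
t: 14.25
eef_pos: [0.4888, 0.3294, 0.1412]
tool_rot: [0.001, 0.707, 0.707, 0.004]
contact_force: [-0.3, 0.5, -6.3]
gripper_width: 0.412
grasp_force: 62.3
t: 14.62
eef_pos: [0.4876, 0.3278, 0.1002]
tool_rot: [0.0, 0.708, 0.707, 0.001]
contact_force: [0.2, 0.9, -4.5]
gripper_width: 0.407
grasp_force: 62.6
```

```bash
python3 -m creep '[[-0.5,0,0,-25,0,0,0],[-0.5,0,0,-13,0,0,0],[-0.5,0,0,-3,0,0,0],[-0.5,0,0,0,0,0,0]]'; python3 -m creep '[[0.3,0,0,0,0,0,0],[0.3,0,0,0,0,0,0],[0.3,0,0,20,0,0,0],[0.3,0,0,60,0,0,0],[0.3,0,0,60,0,0,0]]'
python3 - <<'E'
from h import *
im,d,K,T=cam('scene'); P=cloud(d,K,T)*1000
save('s1.png',im[100:300,80:380],2.5)
for nm,(x,y) in dict(t=(487,328),b=(488,400),ti=(486,243),cup=(619,12)).items():
    m=(abs(P[...,0]-x)<45)&(abs(P[...,1]-y)<36)&(P[...,2]>30); q=P[m]; t=q[q[:,2]>np.percentile(q[:,2],99)-8]; print(nm,np.median(t,0).round(),q[:,2].max().round())
E
```

```text
t: 15.12
eef_pos: [0.4867, 0.3284, 0.0593]
tool_rot: [-0.0, 0.707, 0.707, 0.0]
contact_force: [-3.4, -1.8, 2.8]
gripper_width: 0.408
grasp_force: 63.5
t: 15.75
eef_pos: [0.4867, 0.3279, 0.2007]
tool_rot: [0.0, 0.707, 0.707, 0.0]
contact_force: [-0.3, 0.7, -0.6]
gripper_width: 0.653
grasp_force: 0.0
t [456. 307. 507.] 535.0
b [485. 397.  97.] 100.0
ti [462. 267. 542.] 549.0
cup [644.  14.  60.] 65.0
```

View pics/s1.png

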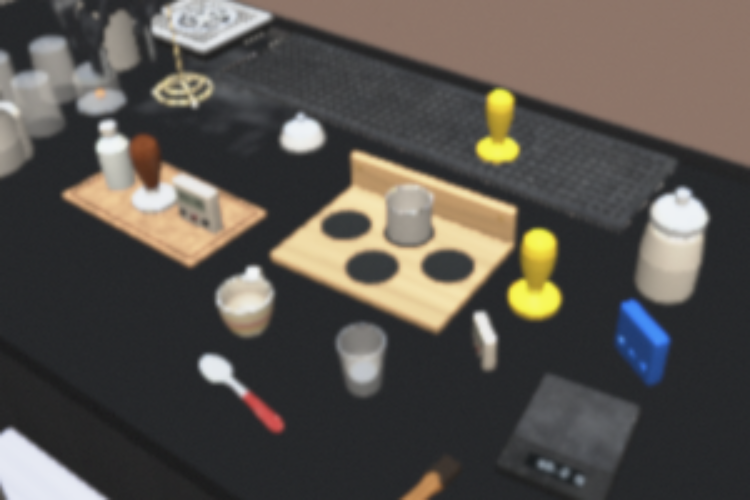

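The picture shows bottle (115,160), tamper (150,175) and timer (197,203) upright on the mat, and the cup alone on the board at (410,215). Now the cup, gripped across y.

```bash
python3 -m creep '[[1,14,-35,0,0,0,-0.17],[1,14,-35,0,0,0,-0.175],[1,15,-35,0,0,0,-0.175],[1,15,-35,0,0,0,-0.175],[1,15,-35,0,0,0,-0.175]]';python3 -m creep '[[1,15,-35,-10,0,0,-0.175],[1,15,-35,-20,0,0,-0.175],[1,15,-35,-20,0,0,-0.175],[1,15,-35,0,0,0,-0.175],[1,0,0,0,0,0,0]]';python3 -m creep '[[1,0,0,-20,0,0,0],[1,0,0,0,0,0,0]]'; python3 -c "
from h import *
print(get_obs()['q'].round(2))"
```

```text
t: 16.42
eef_pos: [0.5603, 0.152, 0.1994]
tool_rot: [-0.0, 0.94, 0.341, 0.001]
contact_force: [-0.8, 0.7, -0.1]
gripper_width: 1.003
grasp_force: 0.0
t: 17.05
eef_pos: [0.6205, 0.0091, 0.1493]
tool_rot: [0.001, 1.0, -0.003, 0.001]
contact_force: [-0.5, 0.7, -0.0]
gripper_width: 1.0
grasp_force: 0.0
t: 17.3
eef_pos: [0.618, 0.015, 0.1261]
tool_rot: [-0.001, 1.0, 0.002, -0.002]
contact_force: [-0.6, -0.2, 0.2]
gripper_width: 0.997
grasp_force: 0.0
[-0.72  0.66  0.86  1.83 -0.61  0.95 -1.16]
```

```bash
python3 -m creep '[[1,1,-2,-40,0,0,0],[1,0,0,-40,0,0,0],[1,0,0,-23,0,0,0],[1,0,0,0,0,0,0]]'; python3 -m creep '[[0,0,0,0,0,0,0],[0,0,0,0,0,0,0],[0,0,0,0,0,0,0],[0,0,0,0,0,0,0]]' 30
```

```text
t: 17.8
eef_pos: [0.6194, 0.0117, 0.0237]
tool_rot: [-0.0, 1.0, 0.001, -0.001]
contact_force: [-0.4, -0.4, 0.7]
gripper_width: 1.003
grasp_force: 0.0
t: 18.3
eef_pos: [0.6217, 0.0111, 0.0267]
tool_rot: [-0.0, 1.0, 0.0, 0.001]
contact_force: [-2.0, 0.8, 6.4]
gripper_width: 0.668
grasp_force: 31.9
```

```bash
python3 -m creep '[[0,0,0,40,0,0,0],[0,0,0,50,0,0,0],[0,0,0,35,0,0,0],[0,-20,-30,0,0,0,0],[0,-23,-45,0,0,0,0]]';python3 -m creep '[[0,-23,-45,0,0,0,0],[0,-23,-45,0,0,0,0],[0,-23,-45,0,0,0,0],[0,-23,-45,0,0,0,0],[0,-23,-45,0,0,0,0]]';python3 -m creep '[[0,-5,-14,-20,0,0,0],[0,0,0,-20,0,0,0],[0,0,0,-15,0,0,0],[0,0,0,0,0,0,0],[0,0,0,0,0,0,0]]'
```

```text
t: 18.92
eef_pos: [0.5779, -0.0631, 0.1508]
tool_rot: [-0.0, 1.0, 0.002, 0.001]
contact_force: [-0.7, -0.6, -1.1]
gripper_width: 0.67
grasp_force: 32.9
t: 19.55
eef_pos: [0.4618, -0.2903, 0.1506]
tool_rot: [0.0, 1.0, 0.0, 0.001]
contact_force: [0.6, -1.0, -1.7]
gripper_width: 0.668
grasp_force: 32.9
t: 20.18
eef_pos: [0.4581, -0.3024, 0.095]
tool_rot: [0.0, 1.0, 0.001, 0.0]
contact_force: [1.1, -0.6, -0.7]
gripper_width: 0.666
grasp_force: 32.9
```

```bash
python3 -m creep '[[0,0,0,-35,0,0,0],[0,0,0,-18,0,0,0],[0,0,0,-6,0,0,0],[0,0,0,0,0,0,0]]'; python3 -m creep '[[1,0,0,0,0,0,0],[1,0,0,0,0,0,0],[1,0,0,20,0,0,0],[1,0,0,50,0,0,0],[1,0,0,60,0,0,0]]';python3 -m creep '[[1,0,0,60,0,0,0],[1,10,0,30,0,0,0],[1,0,0,0,0,0,0]]'; python3 w.py w3 '(12,17)' '(17.5,24)' '(60,75)'
```

```text
t: 20.68
eef_pos: [0.4576, -0.3033, 0.0362]
tool_rot: [0.0, 1.0, 0.0, 0.0]
contact_force: [0.4, 0.1, -1.2]
gripper_width: 0.666
grasp_force: 33.0
t: 21.3
eef_pos: [0.4569, -0.3028, 0.1679]
tool_rot: [-0.0, 1.0, 0.0, -0.001]
contact_force: [2.0, -0.8, 0.1]
gripper_width: 1.003
grasp_force: 0.0
t: 21.68
eef_pos: [0.469, -0.3039, 0.2594]
tool_rot: [0.001, 1.0, 0.001, 0.003]
contact_force: [0.5, -0.2, 0.1]
gripper_width: 1.002
grasp_force: 0.0
12-17 6727 px [35. 65.] rect [561.6 -63. ] [130.2  95.1] 2.3 circ [560.5 -63. ] 78.7 z [12. 13. 14.]
12-17 1033 px [137.  27.] rect [ 601.5 -179.9] [37.5 52.1] 54.9 circ [ 606.1 -173.2] 26.9 z [12. 14. 17.]
12-17 1579 px [259. 181.] rect [ 447.1 -304.1] [129.6 103.8] 7.7 circ [ 447.6 -304. ] 80.2 z [14. 16. 17.]
12-17 1053 px [189. 283.] rect [ 290.8 -217.8] [ 19.9 140.4] 81.4 circ [ 290.9 -217.5] 70.4 z [12. 14. 16.]
17.5-24 4109 px [253. 150.] rect [ 462.2 -302.3] [94.5 98.8] 7.7 circ [ 460.6 -302.2] 66.0 z [19. 20. 22.]
17.5-24 1116 px [254. 170.] rect [ 450.8 -302.4] [53.  45.3] 89.8 circ [ 453.5 -302.6] 26.7 z [22. 23. 24.]
17.5-24 357 px [259. 211.] rect [ 401.2 -309.7] [23.  58.4] 6.3 circ [ 401.9 -309.1] 30.5 z [18. 18. 19.]
17.5-24 116 px [ 66. 222.] rect [387.1 -80.5] [27.5  8.4] 34.1 circ [389.2 -83.6] 13.8 z [18. 21. 24.]
60-75 209 px [123.  20.] rect [ 598.2 -184.2] [11.4 33.5] 53.6 circ [ 601.6 -179.6] 16.7 z [62. 68. 74.]
60-75 1326 px [263.  38.] rect [ 583.8 -311.2] [64.8 17.6] 58.2 circ [ 583.8 -311.1] 32.7 z [60. 62. 63.]
60-75 569 px [254. 181.] rect [ 454.7 -303. ] [57.7 57.9] 88.8 circ [ 454.8 -302.6] 29.3 z [61. 69. 71.]
60-75 377 px [ 56. 229.] rect [394.9 -92. ] [48.3 49. ] 86.0 circ [395.3 -92. ] 25.2 z [60. 62. 63.]
```

View pics/w3.png

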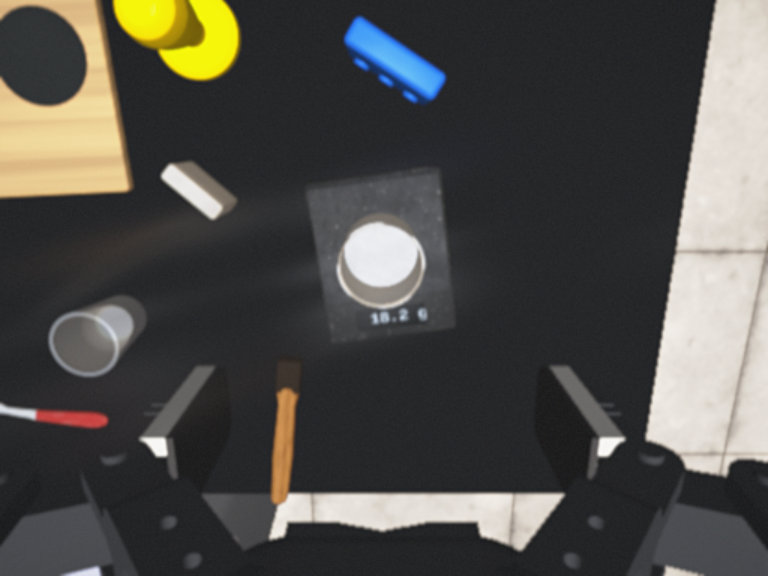

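The cup (380,262) stands on the plate 7 mm off its middle (local x ≈ 8, y ≈ 0), inside tolerance. Now back for the tamper.

```bash
python3 -m creep '[[0.3,1,45,0,0,0,0.12],[0.3,2,54,0,0,0,0.132],[0.3,2,54,0,0,0,0.132],[0.3,2,54,0,0,0,0.132],[0.3,2,54,0,0,0,0.132]]';python3 -m creep '[[0.3,1,54,0,0,0,0.132],[0.3,2,54,0,0,0,0.132],[0.3,1,54,0,0,0,0.132],[0.3,2,54,0,0,0,0.132],[0.3,1,54,0,0,0,0.132]]';python3 -m creep '[[0.3,1,54,-20,0,0,0.132],[0.3,1,47,-20,0,0,0.132],[0.3,0,0,-30,0,0,0],[0.3,0,0,-30,0,0,0],[0.3,0,0,0,0,0,0]]'
```

```text
t: 22.35
eef_pos: [0.4751, -0.0404, 0.2551]
tool_rot: [-0.0, 0.947, 0.321, -0.001]
contact_force: [1.3, 0.2, 0.1]
gripper_width: 0.65
grasp_force: 0.0
t: 22.98
eef_pos: [0.4824, 0.2289, 0.2549]
tool_rot: [-0.0, 0.792, 0.61, -0.001]
contact_force: [0.7, 0.3, -0.1]
gripper_width: 0.652
grasp_force: 0.0
t: 23.6
eef_pos: [0.4833, 0.3271, 0.153]
tool_rot: [0.0, 0.707, 0.708, -0.003]
contact_force: [0.2, 0.5, 1.1]
gripper_width: 0.645
grasp_force: 0.0
```

```bash
python3 -m creep '[[0.3,3,1,-35,0,0,0],[0.3,0,0,-35,0,0,0],[0.3,0,0,-24,0,0,0],[0.3,0,0,0,0,0,0]]'; python3 -m creep '[[-0.5,0,0,0,0,0,0],[-0.5,0,0,0,0,0,0],[-0.5,0,0,0,0,0,0],[-0.5,0,0,0,0,0,0]]' 60
```

```text
t: 24.1
eef_pos: [0.4878, 0.3292, 0.0613]
tool_rot: [-0.0, 0.707, 0.708, -0.001]
contact_force: [-0.3, -0.1, 0.0]
gripper_width: 0.647
grasp_force: 0.0
t: 24.6
eef_pos: [0.4885, 0.3306, 0.0636]
tool_rot: [-0.001, 0.706, 0.708, 0.001]
contact_force: [-5.3, 0.1, 6.0]
gripper_width: 0.411
grasp_force: 59.5
```

```bash
python3 -m creep '[[-0.5,0,0,40,0,0,0],[-0.5,0,0,55,0,0,0],[-0.5,0,0,20,0,0,0],[-0.5,20,-50,0,0,0,0],[-0.5,20,-50,0,0,0,0]]';python3 -m creep '[[-0.5,20,-50,0,0,0,0],[-0.5,20,-50,0,0,0,0],[-0.5,18,-44,0,0,0,0],[-0.5,0,0,-30,0,0,0],[-0.5,0,0,-40,0,0,0]]';python3 -m creep '[[-0.5,0,0,-15,0,0,0],[-0.5,0,0,0,0,0,0],[-0.5,0,0,0,0,0,0]]'
```

```text
t: 25.22
eef_pos: [0.5286, 0.2294, 0.1777]
tool_rot: [0.0, 0.706, 0.709, 0.001]
contact_force: [0.9, -0.6, -6.1]
gripper_width: 0.408
grasp_force: 62.3
t: 25.85
eef_pos: [0.5876, 0.0853, 0.1075]
tool_rot: [0.001, 0.707, 0.707, 0.001]
contact_force: [-0.5, 1.7, -5.3]
gripper_width: 0.41
grasp_force: 62.3
t: 26.22
eef_pos: [0.5876, 0.0863, 0.0933]
tool_rot: [0.001, 0.706, 0.708, 0.001]
contact_force: [-0.9, -0.2, -5.2]
gripper_width: 0.41
grasp_force: 62.3
```

Then I lower 23 mm, release, and go back for the timer (grip it at 486, 245.8).

```bash
python3 -m creep '[[-0.5,-1,0,-14,0,0,0],[-0.5,0,0,-7,0,0,0],[-0.5,0,0,-2,0,0,0],[-0.5,0,0,0,0,0,0]]'; python3 -m creep '[[0.3,0,0,0,0,0,0],[0.3,0,0,0,0,0,0],[0.3,0,0,20,0,0,0],[0.3,0,0,55,0,0,0],[0.3,0,0,40,0,0,0]]';  python3 -m creep '[[-0.06,-25,40,0,0,0,0],[-0.06,-25,40,0,0,0,0],[-0.06,-25,40,-10,0,0,0],[-0.06,-25,39,-20,0,0,0],[-0.06,0,0,-25,0,0,0]]'; python3 -m creep '[[-0.06,0,0,0,0,0,0],[-0.06,0,0,0,0,0,0]]' 30
```

```text
t: 26.72
eef_pos: [0.5851, 0.0861, 0.0697]
tool_rot: [-0.001, 0.706, 0.708, -0.0]
contact_force: [-4.6, -0.2, 7.0]
gripper_width: 0.412
grasp_force: 63.5
t: 27.35
eef_pos: [0.5865, 0.0858, 0.1872]
tool_rot: [0.001, 0.707, 0.708, 0.001]
contact_force: [-0.4, 1.1, 0.1]
gripper_width: 0.648
grasp_force: 0.0
t: 27.98
eef_pos: [0.484, 0.25, 0.1298]
tool_rot: [-0.001, 0.704, 0.71, 0.002]
contact_force: [1.5, -0.2, -0.0]
gripper_width: 0.468
grasp_force: 0.0
t: 28.22
eef_pos: [0.4867, 0.2445, 0.1303]
tool_rot: [0.0, 0.707, 0.707, 0.001]
contact_force: [0.9, -0.1, 0.5]
gripper_width: 0.468
grasp_force: 0.0
```

```bash
python3 -m creep '[[-0.06,-1,0,-45,0,0,0],[-0.06,0,0,-35,0,0,0],[-0.06,0,0,-18,0,0,0],[-0.06,0,0,0,0,0,0]]' 30; python3 -m creep '[[-1,0,0,0,0,0,0],[-1,0,0,0,0,0,0],[-1,0,0,0,0,0,0],[-1,0,0,0,0,0,0]]'
```

```text
t: 28.72
eef_pos: [0.4849, 0.2445, 0.0309]
tool_rot: [0.0, 0.707, 0.707, -0.0]
contact_force: [-0.5, -0.4, 1.3]
gripper_width: 0.469
grasp_force: 0.0
t: 29.22
eef_pos: [0.4857, 0.2456, 0.0323]
tool_rot: [0.0, 0.706, 0.708, 0.001]
contact_force: [-0.1, -0.2, 7.2]
gripper_width: 0.204
grasp_force: 31.8
```

```bash
python3 -m creep '[[-1,0,0,50,0,0,0],[-1,0,0,55,0,0,0],[-1,8,-20,35,0,0,0.03],[-1,20,-55,0,0,0,0.03],[-1,20,-58,0,0,0,0.03]]';python3 -m creep '[[-1,20,-58,0,0,0,0.03],[-1,20,-58,0,0,0,0.03],[-1,21,-56,0,0,0,0.03],[-1,0,0,-30,0,0,0],[-1,0,0,-40,0,0,0]]';python3 -m creep '[[-1,0,0,-35,0,0,0],[-1,0,0,0,0,0,0],[-1,0,0,0,0,0,0]]'
```

```text
t: 29.85
eef_pos: [0.5331, 0.1118, 0.172]
tool_rot: [0.0, 0.672, 0.74, 0.001]
contact_force: [0.5, -0.5, -0.6]
gripper_width: 0.206
grasp_force: 30.7
t: 30.48
eef_pos: [0.5945, -0.061, 0.1013]
tool_rot: [0.001, 0.641, 0.768, 0.001]
contact_force: [-0.5, 0.6, -2.1]
gripper_width: 0.206
grasp_force: 30.7
t: 30.85
eef_pos: [0.5943, -0.0601, 0.0672]
tool_rot: [0.001, 0.64, 0.768, 0.0]
contact_force: [0.2, 0.3, -1.1]
gripper_width: 0.204
grasp_force: 30.5
```

Lower 28 mm, release, then fetch the bottle at (488, 399.7).

```bash
python3 -m creep '[[-1,0,0,-18,0,0,0],[-1,0,0,-8,0,0,0],[-1,0,0,-2.5,0,0,0],[-1,0,0,0,0,0,0],[-0.1,0,0,0,0,0,0]]'; python3 -m creep '[[-0.1,0,0,0,0,0,0],[-0.1,0,0,25,0,0,0],[-0.1,0,0,55,0,0,0],[-0.1,0,0,60,0,0,0],[0.22,-12,52,0,0,0,-0.02]]';  python3 -m creep '[[0.22,-12,52,0,0,0,-0.02],[0.22,-12,52,0,0,0,-0.02],[0.22,-12,52,0,0,0,-0.02],[0.22,-12,52,0,0,0,-0.02],[0.22,-12,52,0,0,0,-0.02]]'; python3 -m creep '[[0.22,-12,52,0,0,0,-0.02],[0.22,-12,52,0,0,0,-0.02],[0.22,-10,43,-20,0,0,-0.02],[0.22,0,0,-20,0,0,0],[0.22,0,0,0,0,0,0]]' 30
```

```text
t: 31.48
eef_pos: [0.5938, -0.0599, 0.0376]
tool_rot: [0.0, 0.64, 0.768, 0.0]
contact_force: [0.0, 0.5, -0.0]
gripper_width: 0.407
grasp_force: 0.0
t: 32.1
eef_pos: [0.5853, -0.0126, 0.1826]
tool_rot: [0.005, 0.651, 0.759, 0.003]
contact_force: [0.7, 0.4, -1.2]
gripper_width: 0.605
grasp_force: 0.0
t: 32.72
eef_pos: [0.5209, 0.2537, 0.1773]
tool_rot: [0.0, 0.685, 0.728, 0.0]
contact_force: [-0.0, 0.8, -0.1]
gripper_width: 0.61
grasp_force: 0.0
t: 33.35
eef_pos: [0.4866, 0.3974, 0.1354]
tool_rot: [0.0, 0.707, 0.708, -0.002]
contact_force: [-0.4, -0.4, 0.3]
gripper_width: 0.605
grasp_force: 0.0
```

```bash
python3 -m creep '[[0.22,1,2,-50,0,0,0],[0.22,0,0,-35,0,0,0],[0.22,0,0,-18,0,0,0],[0.22,0,0,0,0,0,0]]' 30; python3 -m creep '[[-0.4,0,0,0,0,0,0],[-0.4,0,0,0,0,0,0],[-0.4,0,0,0,0,0,0],[-0.4,0,0,0,0,0,0]]'
```

```text
t: 33.85
eef_pos: [0.4889, 0.3997, 0.0341]
tool_rot: [0.0, 0.707, 0.707, -0.001]
contact_force: [-0.0, 0.6, 0.9]
gripper_width: 0.61
grasp_force: 0.0
t: 34.35
eef_pos: [0.4895, 0.4017, 0.0359]
tool_rot: [0.0, 0.706, 0.708, 0.001]
contact_force: [-0.7, -0.4, 6.6]
gripper_width: 0.446
grasp_force: 30.6
```

```bash
python3 -m creep '[[-0.4,0,0,50,0,0,0],[-0.4,0,0,55,0,0,0],[-0.4,4,-30,25,0,0,0],[-0.4,8,-60,0,0,0,0],[-0.4,8,-60,0,0,0,0]]';python3 -m creep '[[-0.4,8,-60,0,0,0,0],[-0.4,8,-60,0,0,0,0],[-0.4,8,-60,0,0,0,0],[-0.4,8,-60,0,0,0,0],[-0.4,0,0,-30,0,0,0]]';python3 -m creep '[[-0.4,0,0,-40,0,0,0],[-0.4,0,0,-25,0,0,0],[-0.4,0,0,0,0,0,0],[-0.4,0,0,0,0,0,0]]'
```

```text
t: 34.98
eef_pos: [0.5087, 0.25, 0.1651]
tool_rot: [0.0, 0.706, 0.708, 0.001]
contact_force: [1.0, -0.4, -0.9]
gripper_width: 0.441
grasp_force: 30.8
t: 35.6
eef_pos: [0.5426, 0.0049, 0.1367]
tool_rot: [0.003, 0.71, 0.705, 0.002]
contact_force: [-0.5, 0.9, -1.3]
gripper_width: 0.441
grasp_force: 30.8
t: 36.1
eef_pos: [0.5412, 0.011, 0.0704]
tool_rot: [0.0, 0.706, 0.708, 0.001]
contact_force: [0.2, -0.3, -1.0]
gripper_width: 0.44
grasp_force: 30.8
```

Lower 28 mm, release, and lift to the first viewing pose.

```bash
python3 -m creep '[[-0.4,0,0,-18,0,0,0],[-0.4,0,0,-8,0,0,0],[-0.4,0,0,-2,0,0,0],[-0.4,0,0,0,0,0,0]]'; python3 -m creep '[[0.25,0,0,0,0,0,0],[0.25,0,0,0,0,0,0],[0.25,0,0,25,0,0,0],[0.25,0,0,55,0,0,0],[0.25,0,0,60,0,0,0]]';python3 -m creep '[[0.25,0,0,50,0,0,0],[0.25,14,20,39,0,0,0],[0.25,14,17,0,0,0,0],[0.25,0,0,0,0,0,0],[0.25,0,0,0,0,0,0]]'; python3 w.py w4 '(71,78)' '(99,108)'
python3 - <<'E'
from h import *
im,d,K,T=cam('scene');save('s2.png',im[100:300,130:430],2.5)
E
```

```text
t: 36.6
eef_pos: [0.5399, 0.0113, 0.0417]
tool_rot: [-0.001, 0.706, 0.708, -0.0]
contact_force: [-4.0, 0.3, 8.9]
gripper_width: 0.441
grasp_force: 30.2
t: 37.22
eef_pos: [0.54, 0.011, 0.1822]
tool_rot: [-0.0, 0.706, 0.708, -0.001]
contact_force: [1.9, 0.4, -0.4]
gripper_width: 0.624
grasp_force: 0.0
t: 37.85
eef_pos: [0.5673, 0.0472, 0.2688]
tool_rot: [-0.001, 0.707, 0.708, -0.002]
contact_force: [-1.4, -0.6, -0.5]
gripper_width: 0.623
grasp_force: 0.0
71-78 312 px [230. 190.] rect [541.   11.5] [35.8 38.7] 77.1 circ [540.6  10.3] 19.4 z [72. 75. 78.]
71-78 839 px [279. 258.] rect [594.3 -62. ] [17.5 65.6] 10.5 circ [594.2 -62.1] 32.8 z [72. 73. 75.]
71-78 129 px [286. 336.] rect [ 605.1 -162.1] [36.8 15.8] 8.7 circ [ 606.3 -169.8] 18.4 z [72. 75. 78.]
99-108 867 px [271. 125.] rect [582.5  85.7] [33.2 33.3] 0.7 circ [582.4  85.4] 17.0 z [101. 105. 108.]
99-108 316 px [227. 205.] rect [541.2  10.5] [18.5 18.7] 40.6 circ [541.4  10.3] 9.7 z [102. 103. 104.]
```

View pics/s2.png

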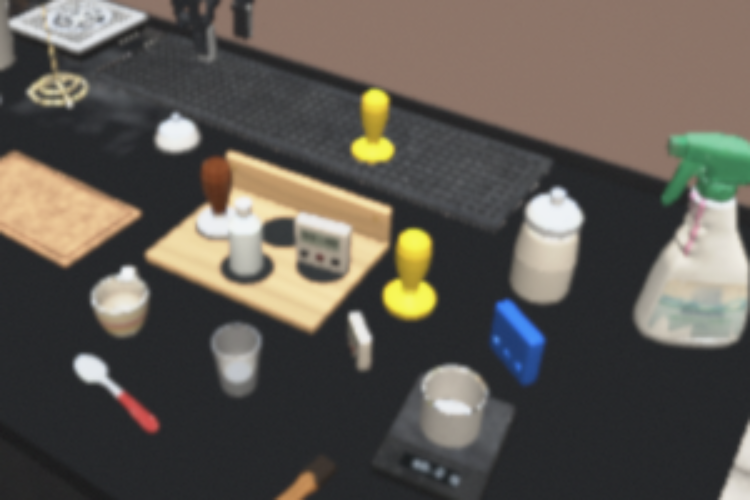

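The picture shows tamper (215,200), bottle (245,240) and timer (322,243) back on their pads within 3 mm. The cup (453,405) is upright on the scale and the bystanders are unmoved.

```bash
python3 -c "
from station import *
print(hand_in())"
```

```text
the job is handed in; nothing more can be done
None
```

The job is handed in: the dosing cup stands on the weighing plate about 7 mm off its middle, and the tamper, bottle and timer are back within about 3 mm of where they started, all upright and released; the judge's verdict was not shown.

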